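# Index the bench magnifier one hole

## Robot

A 6-joint arm with a two-finger parallel gripper is mounted at the origin on a cart in front of the work surface, level with it; the furniture and walls round the work are solid. World frame = base frame: x ahead of the robot, y to its left, z up, the work surface at z = 0. Lengths are in m, angles in rad, forces in N, time in s.
With the tool pointing down it reaches from about 0.35 to 0.975 m from the base axis. Payload 4.9 kg.
Tool frame: the origin (TCP) lies at the very end of the fingers, on their centre line; the grasp point (between the pads) lies 19 mm behind it (ctrl.grip_point_offset is the distance from the TCP to the grasp point, in m); z points along the fingers, y is the line along which they close (so a half turn about z gives the same grasp; the last joint's range is limited). The gripper opens to 85 mm and grips with 20 to 120 N. Pads are 22 mm wide; open, the fingers measure 114 mm over their backs; the gripper's body (76 mm by 85 mm) begins 54 mm behind the grasp point. The pads swing forward as they close: fully open they stand 13 mm farther back than shut.
Start: joints at [-1.362, 0.053, 1.613, -0, 1.476, -0.119], TCP at [0.201, -0.592, 0.231] pointing down, gripper open.
Joint ranges: [-3.01, 3.01], [-1.01, 2.22], [0.06, 2.58], [-1.02, 4.17], [0.09, 2.62], [-3.14, 3.14]. Speed limits (rad/s): [2.57, 2.57, 3.14, 3.14, 3.14, 3.14].

## Interface

Orientations are given as a rotation vector (axis times angle).
In Python, from station import ctrl gives the robot as it stands.
- The arm moves only by the tool send_rows, never from a script. Its argument "rows" is a list of rows, each a list of 3 entries, a list of its own where there are three numbers: the finger opening in cm, from 0 to 8.54, then the shift along the tool's x, y, z in cm, then the turn about the tool's z in degrees. A call has 1 to 10 rows; each row shifts and turns the commanded pose from where the row before left it, along the tool's axes as they then stand; what a row does not reach is not made up. A row lasts 1/8 s, in which the tool goes at most 62.5 mm and 10.7 degrees, less where a joint would pass 70% of its speed; a pose out of reach is approached as far as the arm can. A call with a gripper value outside its range is refused whole. The fingers move at their own pace and stop on an object; "newtons" is the grip in N (left out, the last holds). Time passes only in rows, so rows that do not move let the fingers close. It gives the time, the measured TCP pose, the force, the opening and the grip force at its end, in the units of the state.
- ctrl.get_obs(): the state, without advancing time (a new reading comes with each control period).
- ctrl.get_image(name): name is "scene" or "top" or "wrist"; returns a dict with "frame" (384x512x3 uint8, red, green, blue), "range_z" (384x512 float32, m along the optical axis (not along the pixel's ray), 0 where there is no reading), "fx", "fy", "cx", "cy" (pixels), "k1" (the pictures are not rectified: a ray, as slopes to the right and down, at radius r is drawn at 1 + k1 r^2 times it, then the intrinsics apply), "cam_to_world" (4x4, takes a point from camera to world coordinates). Camera axes: x right, y down, z forward; pixel columns grow to the right and rows downward; lengths in m; the calibration is good to about 2 mm. A picture is of the moment at which its call begins.
- ctrl.finish_job(): hands the job in; it is judged then, once.
The state is a dict: "t": time; "q": joint angles; "dq": joint speeds; "effort": joint torques, N m; "tool_pos": TCP position; "tool_rot": TCP orientation; "contact_force": force on the tool from outside, world axes, zero at the start; "wrist_torque": the same for the moment, N m; "opening": finger opening in m; "grip_force": force on a finger pad.
Only numpy, scipy, OpenCV 4.12 (cv2) and the standard library are available. Lean on these libraries where they do the work, as an engineer would, in place of code of your own. Each camera call takes 0.05 s, during which the arm holds its last target. There are 200 camera calls.

## Task

The lens on the swing arm stands one hole away from the copper blank with the brass ring on it. Without gripping anything, hook the closed fingertips under the top of the red pull ring, lift the spring pin clear, swing the arm one hole to the side where the copper blank lies so that the lens is over it, and let the pin drop fully home in that hole; then draw the hand clear. Go gently, and leave the blank, the solder spool and everything else on the benches where they are.

Things in the scene. Friction and masses are not known exactly. Their poses are not given: they have to be found in the camera images.
- index_base: Fixed frame: green pivot foot, two struts, steel index arc. Origin on the bench under the pivot axis, z up, x from mid-arc to the pivot (away from the robot), y left. Arc concentric with the pivot, radius 163 to 202 mm on the -x side, 32 mm high, 44 degrees to each side. Five holes, 14 mm wide, 20 mm deep, at radius 180 mm, at -36, -18, 0, 18, 36 degrees.
- swing (a joint): Angle of the swing arm about the vertical pivot, rad, counterclockwise from above. 0: middle hole (start), arm along the frame's -x. +0.314: one hole to the robot's right, -0.314: one hole to the left. Stops at +-0.70. Friction 0.12 N m, no spring; a seated pin locks it, with 2 mm play each way. Arm 47 to 59 mm above the bench, 66 at the pin boss (radius 14), 71 at the pivot.
- pin (a joint): Height of the spring pin above its seat, m. 0: fully home; out of the hole at 0.012; upper stop 0.030; released between holes it rests on the arc at 0.012. The spring pushes down with about 4 N at the seat, 7 N at the upper stop. Pin 10 mm in diameter, round tip, 180 mm from the pivot.
- ring_top (a point): Middle of the underside of the red pull ring's top bar, 128 mm above the bench with the pin home; moves with the pin (x along the arm to the pivot, z up). The ring is an upright D-shaped loop of 8 mm round bar standing square across the arm: fingers enter it along the arm from the robot's side. Opening 72 mm wide, 50 mm high below this point; straight part of the top bar 60 mm.
- lens (a point): Centre of the underside of the round lens (black rim, 64 mm outside) in the swing arm, 115 mm from the pivot and 47 mm above the bench.
- blank: Loose copper plate with a brass ring lying on it, 35 x 50 x 9 mm, on the bench under one of the two lens places next to the present one. Origin: centre of its underside. The lens is to come over it.
- spool: Loose black and white solder spool, 50 mm in diameter, 29 mm high, on the bench at the other lens place next to the present one. Origin: centre of its underside. Bystander.
- flux: White jar with a teal lid, 57 mm in diameter, 63 mm high, at the back right. Origin: centre of its underside. Bystander.
- tin: Red tin with a white lid, 66 mm in diameter, 90 mm high, to the right. Origin: centre of its underside. Bystander.
- marker: White pen with a blue cap lying flat, 135 mm long, to the right in front. Bystander.
- pliers: Red-handled pliers lying flat, 140 mm long, to the right in front. Bystander.
- burrs: Wooden block of small rotary burrs, 90 x 40 x 58 mm, on the left bench. Bystander.
- hammer: Small hammer with a wooden handle lying flat, 222 mm long, on the left bench. Bystander.

How it is judged:
On the way, in this order (a step that is already met when the one before it is completed fails the run):
1. the pin is lifted clear of the middle hole (value of joint pin above 0.0125 m and value of joint swing between -0.08 and 0.08 rad), for 0.1 s.
2. the lens is over the copper blank and the pin is home in that hole (value of joint pin below 0.003 m and horizontal distance between lens and blank below 0.018 m), for 0.2 s.
At the end, for the whole second after the job is handed in: The swing arm rests in the hole next to the middle one on the copper blank's side (0.28 to 0.35 rad from the middle), the lens within 18 mm of the blank's centre seen from above, the pin home to within 3 mm (all of step 2 and (value of joint swing between 0.28 and 0.35 rad or value of joint swing between -0.35 and -0.28 rad) and velocity of joint swing between -0.05 and 0.05 rad/s and linear speed of blank below 0.02 m/s); the robot touches nothing.
It fails at once if the ring, pin or arm is gripped or forced (over 35 N from the fingers) (contact force between the fingers and pin above 35 N or contact force between the fingers and swing above 35 N).
It fails at once if the arm is swung well past the next hole (value of joint swing above 0.53 rad or value of joint swing below -0.53 rad).
It fails at once if the copper blank or the solder spool is moved or lifted (over 8 mm) (distance of any of blank, spool from where it was at the start of the episode above 0.008 m).
It fails at once if another bystander is moved or lifted (over 15 mm) (distance of any of flux, tin, marker, pliers, burrs, hammer from where it was at the start of the episode above 0.015 m).
It also fails if it takes over 45 s, if anything falls off the work surface, if the arm or the gripper's body presses on something with over 40 N, if the wrist force passes 120 N, or if a joint passes its speed limit or range.

## Working session

There is one attempt and no reset: what is moved stays moved. The work goes in short steps, Python scripts to look and compute and a tool call to move; the robot and the scene stay as the last step left them, time stands still between calls to the robot, and variables do not carry over. Pictures are saved under pics/ and viewed, at most 10 in all, crops included, and the job is handed in when it is done.

Besides the shell and the picture viewer there is one more tool, called after "Call:" by a JSON object that holds its "fn" and its "kwargs", one argument or row to a line. send_rows: Moves the arm, as the interface text tells. Its arguments: {"type":"object","properties":{"rows":{"type":"array","items":{"type":"array"}},"newtons":{"type":"number"}},"required":["rows"]}

```bash
mkdir -p pics; ls; cat > h.py <<'E'
import numpy as np,cv2
from station import ctrl
from scipy.spatial.transform import Rotation as R
def cloud(im):
    h,w=im["range_z"].shape
    u,v=np.meshgrid(np.arange(w),np.arange(h))
    K=np.array([[im["fx"],0,im["cx"]],[0,im["fy"],im["cy"]],[0,0,1.]])
    p=cv2.undistortPoints(np.stack([u,v],-1).reshape(-1,1,2).astype(np.float64),K,np.array([im["k1"],0,0,0.])).reshape(h,w,2)
    z=im["range_z"].astype(float)
    P=np.dstack([p[...,0]*z,p[...,1]*z,z,np.ones_like(z)])@np.array(im["cam_to_world"]).T
    P=P[...,:3]; P[z==0]=np.nan
    return P
def shot(n,f):
    im=ctrl.get_image(n); cv2.imwrite("pics/"+f,im["frame"][...,::-1]); P=cloud(im); np.savez("pics/"+f+".npz",P=P,rgb=im["frame"],**{k:im[k] for k in("fx","fy","cx","cy","k1","cam_to_world")}); return im,P
E
python3 - <<'E'
from h import *
for n in("scene","top"):
    im,P=shot(n,n+"1.png"); print(n,im["fx"],im["k1"],np.round(im["cam_to_world"],3).tolist())
o=ctrl.get_obs();print(o["tool_pos"],o["tool_rot"],o["t"],R.from_rotvec(o["tool_rot"]).as_matrix().round(3).tolist())
print([a for a in dir(ctrl) if a[0]!='_'])
E
```

```text
pics
scene 470.2049357580684 -0.07468522198075077 [[0.714, -0.377, 0.59, -0.526], [-0.7, -0.406, 0.587, -1.05], [0.018, -0.833, -0.554, 1.094], [0.0, 0.0, 0.0, 1.0]]
top 457.2377867799851 -0.15741405600012165 [[0.008, -0.987, 0.161, 0.272], [-1.0, -0.006, 0.014, -0.007], [-0.013, -0.161, -0.987, 1.853], [0.0, 0.0, 0.0, 1.0]]
[ 0.20109123 -0.5911776   0.23017566] [-3.09766065e+00 -5.12215817e-01  1.47023135e-04] 0.1 [[0.947, 0.322, -0.0], [0.322, -0.947, 0.002], [0.0, -0.002, -1.0]]
['MotionError', 'finish_job', 'get_image', 'get_obs', 'grip_point_offset']
```

View pics/top1.png

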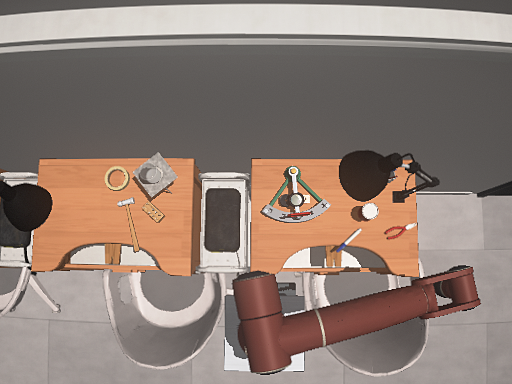

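View pics/scene1.png

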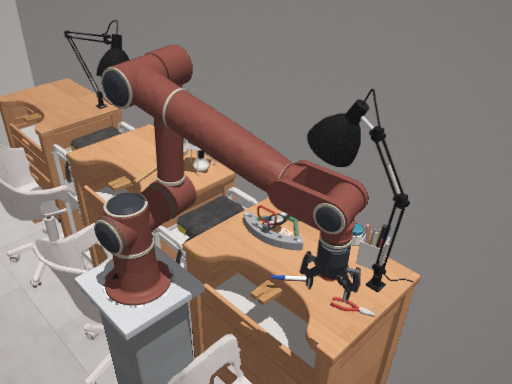

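The top view shows the fixture at about (295,195), with the pivot at (293,172), the arc at (295,212) and the red ring at (297,215). The lamp is at its right, around (370,175). I'll crop in and measure.

```bash
python3 - <<'E'
from h import *
from scipy.optimize import least_squares
d=np.load("pics/top1.png.npz");P=d["P"];rgb=d["rgb"]
a=rgb[155:230,250:340,::-1]
d2=np.load("pics/scene1.png.npz");b=d2["rgb"][195:255,235:310,::-1]
cv2.imwrite("pics/crop1.png",np.vstack([cv2.resize(a,(360,300),interpolation=3),cv2.resize(b,(360,288),interpolation=3)]))
hsv=cv2.cvtColor(rgb,cv2.COLOR_RGB2HSV).astype(int)
X=P[...]
roi=np.zeros(rgb.shape[:2],bool);roi[155:230,250:340]=1
red=roi&((hsv[...,0]<6)|(hsv[...,0]>172))&(hsv[...,1]>170)
q=P[red];print("red",len(q),np.nanmin(q,0),np.nanmax(q,0));
t=q[q[:,2]>.11];print("redtop",len(t),t.mean(0) if len(t) else 0, t.min(0),t.max(0))
print("bench z",np.nanmedian(P[165:225,255:262,2]),np.nanmedian(P[225:235,300:320,2]))
arc=roi&(P[...,2]>.026)&(P[...,2]<.038)&(hsv[...,1]<60)
A=P[arc];print("arc",len(A),np.median(A[:,2]),A.min(0),A.max(0))
gr=roi&(hsv[...,0]>45)&(hsv[...,0]<85)&(hsv[...,1]>80)
G=P[gr];print("green",len(G),G.min(0),G.max(0))
pv=roi&(P[...,2]>.06)&(P[...,2]<.08)
for p,(v,u) in zip(P[pv],np.argwhere(pv)): print(u,v,p.round(3),rgb[v,u])
E
```

```text
red 33 [ 0.46044802 -0.16791076  0.08088761] [ 0.47155922 -0.08827965  0.14611621]
redtop 29 [ 0.46597198 -0.13345608  0.13534845] [ 0.46044802 -0.16791076  0.12263724] [ 0.47155922 -0.08827965  0.14611621]
bench z 0.00038188646186254616 9.354449464882286e-05
arc 492 0.03205970657630863 [ 0.44245658 -0.26207705  0.02604751] [0.7181817  0.01172742 0.03795675]
green 124 [ 0.51328043 -0.22801187 -0.00285535] [ 0.67415194 -0.02037595  0.02446901]
292 167 [ 0.66  -0.107  0.064] [241 243 255]
294 167 [ 0.659 -0.115  0.069] [244 248 255]
289 168 [ 0.655 -0.095  0.066] [133 153 141]
290 168 [ 0.656 -0.099  0.062] [249 246 254]
291 168 [ 0.656 -0.104  0.06 ] [248 251 255]
292 168 [ 0.655 -0.107  0.067] [229 211 186]
293 168 [ 0.654 -0.111  0.074] [225 192 138]
294 168 [ 0.656 -0.115  0.064] [228 192 134]
295 168 [ 0.657 -0.12   0.06 ] [241 244 255]
296 168 [ 0.657 -0.124  0.06 ] [252 255 255]
292 169 [ 0.65  -0.107  0.073] [224 172  95]
293 169 [ 0.65  -0.111  0.071] [229 177  95]
294 169 [ 0.65  -0.115  0.071] [230 178  89]
295 169 [ 0.65  -0.119  0.071] [232 197 136]
296 169 [ 0.652 -0.124 
[... 6392 characters left out ...]
 [ 0.463 -0.115  0.063] [142  59  50]
295 216 [ 0.462 -0.118  0.074] [142  60  50]
296 216 [ 0.462 -0.122  0.074] [119  69  62]
297 216 [ 0.462 -0.126  0.076] [195 150 147]
298 216 [ 0.462 -0.129  0.078] [187 147 147]
300 216 [ 0.462 -0.138  0.07 ] [139 127 127]
301 216 [ 0.463 -0.142  0.065] [85 69 66]
295 217 [ 0.459 -0.119  0.062] [87 84 80]
296 217 [ 0.459 -0.123  0.063] [66 59 53]
297 217 [ 0.458 -0.126  0.075] [126 126 125]
298 217 [ 0.458 -0.13   0.072] [210 213 215]
299 217 [ 0.459 -0.134  0.061] [180 184 185]
300 217 [ 0.458 -0.137  0.074] [119 119 118]
296 218 [ 0.455 -0.122  0.065] [98 93 89]
298 218 [ 0.455 -0.13   0.07 ] [120 116 115]
299 218 [ 0.455 -0.134  0.069] [107 101  98]
```

View pics/crop1.png

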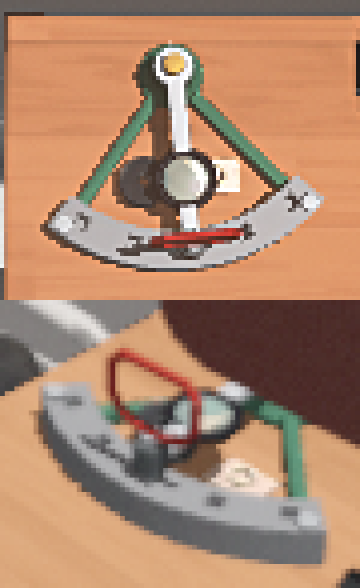

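The crop shows the cream plate with a ring to the right of the lens, at about (228,175). The black spool is to the left at (135,185). The ring runs from (150,243) to (245,232). So the swing is to the right, +0.314. I'll refine the frame, confirm blank against spool, and check the free space, because the tool has to be tilted from pointing down.

```bash
python3 - <<'E'
from h import *
from scipy.optimize import least_squares
d=np.load("pics/top1.png.npz");P=d["P"];rgb=d["rgb"]
hsv=cv2.cvtColor(rgb,cv2.COLOR_RGB2HSV).astype(int)
roi=np.zeros(rgb.shape[:2],bool);roi[185:230,255:335]=1
arc=roi&(P[...,2]>.026)&(P[...,2]<.038)&(hsv[...,1]<60)
m=arc.astype(np.uint8);n,l,s,c=cv2.connectedComponentsWithStats(m);k=1+s[1:,4].argmax()
A=P[l==k]
# maximise count inside the sector model
def cost(p):
    dx=A[:,0]-p[0];dy=A[:,1]-p[1];r=np.hypot(dx,dy);a=np.arctan2(-dy,-dx)-p[2]
    return np.concatenate([np.maximum(r-.202,0)+np.maximum(.163-r,0),.18*(np.maximum(abs(a)-.768,0)),[0.0]])
r=least_squares(cost,[.643,-.112,.08]);p=r.x;print(len(A),p,r.cost)
dx=A[:,0]-p[0];dy=A[:,1]-p[1];rr=np.hypot(dx,dy);a=np.degrees(np.arctan2(-dy,-dx)-p[2])
print(np.percentile(rr,[0,2,98,100]),np.percentile(a,[0,1,99,100]))
for s in(0,.314,-.314):
    t=p[2]+s;u=np.array([np.cos(t),np.sin(t)]);L=p[:2]-.115*u
    q=P[(np.hypot(P[...,0]-L[0],P[...,1]-L[1])<.045)&(P[...,2]>.004)&(P[...,2]<.035)]
    print(s,"ring",(p[:2]-.18*u).round(4),"lens",L.round(4),len(q),np.median(q,0))
tall=P[...,2]>.2
for y0 in np.arange(-.7,.8,.1):
    q=P[(P[...,1]>y0)&(P[...,1]<y0+.1)&(P[...,2]>.05)&(P[...,0]>.4)]
    if len(q): print(round(y0,1),[ (round(x,1),round(float(q[(q[:,0]>=x)&(q[:,0]<x+.1),2].max()),2)) for x in np.arange(.4,1.8,.1) if ((q[:,0]>=x)&(q[:,0]<x+.1)).any()])
E
```

```text
439 [ 0.64476345 -0.1113547   0.09797956] 8.963355237241194e-07
[0.1622455  0.16347985 0.2017778  0.20248033] [-44.14530293 -43.25084879  42.79929905  44.14530293]
0 ring [ 0.4656 -0.129 ] lens [ 0.5303 -0.1226] 60 [ 0.524855   -0.09526262  0.01095544]
0.314 ring [ 0.4798 -0.1834] lens [ 0.5394 -0.1574] 92 [ 0.54759217 -0.16920754  0.0072651 ]
-0.314 ring [ 0.4689 -0.0728] lens [ 0.5324 -0.0867] 129 [ 0.53528294 -0.07330594  0.02339463]
-0.7 [(np.float64(0.7), 0.86)]
-0.6 [(np.float64(0.5), 0.47), (np.float64(0.6), 0.15), (np.float64(0.7), 0.94)]
-0.5 [(np.float64(0.4), 0.11), (np.float64(0.5), 0.63), (np.float64(0.6), 0.14), (np.float64(0.7), 1.18)]
-0.4 [(np.float64(0.4), 0.5), (np.float64(0.5), 1.35), (np.float64(0.6), 0.52), (np.float64(0.7), 1.18)]
-0.3 [(np.float64(0.4), 0.49), (np.float64(0.5), 1.35), (np.float64(0.6), 0.51), (np.float64(0.7), 1.17)]
-0.2 [(np.float64(0.4), 0.15), (np.float64(0.5), 1.35), (np.float64(0.6), 0.08), (np.float64(0.7), 1.16)]
-0.1 [(np.float64(0.4), 0.13), (np.float64(0.5), 1.35), (np.float64(0.6), 0.07), (np.float64(0.7), 1.15)]
-0.0 [(np.float64(0.5), 1.35), (np.float64(0.7), 1.15)]
0.1 [(np.float64(0.5), 1.35), (np.float64(0.7), 1.16)]
0.2 [(np.float64(0.5), 1.35), (np.float64(0.7), 1.17)]
0.3 [(np.float64(0.5), 1.35), (np.float64(0.6), 0.14), (np.float64(0.7), 1.18)]
0.4 [(np.float64(0.4), 0.07), (np.float64(0.5), 0.22), (np.float64(0.6), 0.23), (np.float64(0.7), 1.19)]
0.5 [(np.float64(0.6), 0.14), (np.float64(0.7), 0.94)]
0.6 [(np.float64(0.7), 0.94)]
0.7 [(np.float64(0.4), 0.56), (np.float64(0.5), 0.55), (np.float64(0.7), 0.79)]
```

Call:
{"fn": "send_rows", "kwargs": {
  "rows": [
    [0,[1.4,-3.1,-1],0],
    [0,[1.4,-3.1,-1],0],
    [0,[1.4,-3.1,-1],0],
    [0,[1.4,-3.1,-1],0],
    [0,[1.4,-3.1,-1],0],
    [0,[1.4,-3.1,-1],0],
    [0,[1.4,-3.1,-1],0]
  ]
}}

```text
t: 0.98
tool_pos: [0.2241, -0.3534, 0.3011]
tool_rot: [-3.099, -0.512, 0.0]
contact_force: [-0.2, 0.1, -0.4]
opening: -0.0001
grip_force: 0.0
```

```bash
cat > st.py <<'E'
from h import *
import json
def st():
    o=ctrl.get_obs();M=R.from_rotvec(o["tool_rot"]).as_matrix()
    print("t%.2f"%o["t"],"q",np.round(o["q"],3).tolist(),"p",np.round(o["tool_pos"],4).tolist(),"\nM",M.round(3).tolist(),"F",np.round(o["contact_force"],1).tolist(),"op",round(o["opening"],4))
    open("log.jsonl","a").write(json.dumps([list(map(float,o["q"])),list(map(float,o["tool_pos"])),list(map(float,o["tool_rot"]))])+"\n")
    return o,M
if __name__=="__main__": st()
E
python3 st.py
```

```text
t0.97 q [-1.184, -0.5, 1.967, 0.0, 1.676, 0.059] p [0.2241, -0.3534, 0.3011] 
M [[0.947, 0.322, -0.0], [0.322, -0.947, 0.001], [0.0, -0.001, -1.0]] F [-0.2, 0.1, -0.4] op -0.0001
```

Call:
{"fn": "send_rows", "kwargs": {
  "rows": [
    [0,[3,-2.3,0],0],
    [0,[3,-2.3,0],0],
    [0,[3,-2.3,0],0],
    [0,[3,-2.3,0],0],
    [0,[3,-2.3,0],0],
    [0,[3,-2.3,0],0],
    [0,[3,-2.3,0],0],
    [0,[3,-2.3,0],0]
  ]
}}

```text
t: 1.98
tool_pos: [0.3925, -0.102, 0.3009]
tool_rot: [-3.099, -0.513, 0.0]
contact_force: [-0.4, 0.2, 0.2]
opening: 0.0003
grip_force: 0.0
```

Call:
{"fn": "send_rows", "kwargs": {
  "rows": [
    [0,[0.8,-3.3,0],0],
    [0,[0.8,-3.3,0],0],
    [0,[0.8,-3.3,0],0],
    [0,[0.8,-3.3,0],0],
    [0,[0.8,-3.3,0],0],
    [0,[0.8,-3.3,0],0],
    [0,[0.8,-3.3,0],0],
    [0,[0.8,-3.3,0],0]
  ]
}}

```text
t: 2.98
tool_pos: [0.3672, 0.1684, 0.3008]
tool_rot: [3.099, 0.513, -0.001]
contact_force: [0.1, 0.7, 0.3]
opening: -0.0003
grip_force: 0.0
```

```bash
python3 - <<'E'
from st import *
st()
im,P=shot("wrist","wrist1.png")
print(np.round(im["cam_to_world"],3).tolist())
E
```

```text
t2.98 q [0.245, -0.541, 1.994, -0.0, 1.689, 1.488] p [0.3672, 0.1684, 0.3008] 
M [[0.947, 0.322, -0.0], [0.322, -0.947, -0.0], [-0.0, 0.0, -1.0]] F [0.1, 0.7, 0.3] op -0.0003
[[0.322, -0.901, -0.291, 0.444], [-0.947, -0.306, -0.1, 0.193], [0.001, 0.308, -0.952, 0.442], [0.0, 0.0, 0.0, 1.0]]
```

View pics/wrist1.png

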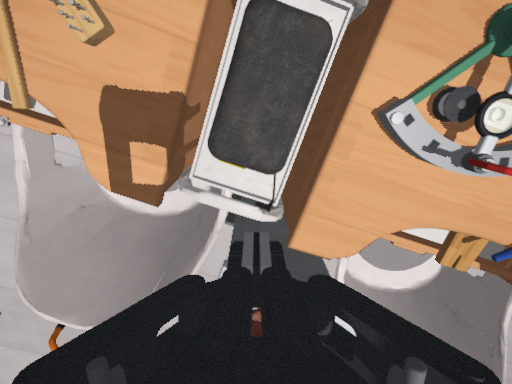

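The wrist view shows the black spool at (457,103) left of the lens at (495,115), and the red ring at the right edge at (490,168). That confirms the blank is on the right. Next I'll see how the arm behaves at the inner reach limit.

Call:
{"fn": "send_rows", "kwargs": {
  "rows": [
    [0,[-2,0,0],5],
    [0,[-3,0,0],0],
    [0,[-3,0,0],0],
    [0,[-3,0,0],0],
    [0,[-3,0,0],0],
    [0,[-3,0,0],0]
  ]
}}

```text
t: 3.78
tool_pos: [0.2145, 0.1324, 0.3035]
tool_rot: [3.114, 0.375, -0.018]
contact_force: [4.3, 6.6, 6.6]
opening: 0.0
grip_force: 0.0
```

```bash
python3 st.py
```

```text
t3.77 q [0.258, -1.011, 2.233, -0.003, 1.932, 1.587] p [0.2145, 0.1324, 0.3035] 
M [[0.971, 0.238, -0.011], [0.238, -0.971, -0.006], [-0.012, 0.003, -1.0]] F [4.3, 6.6, 6.6] op 0.0
```

Call:
{"fn": "send_rows", "kwargs": {
  "rows": [
    [0,[-3,0,0],0],
    [0,[-3,0,0],0],
    [0,[-3,0,0],0],
    [0,[-3,0,0],0]
  ]
}}

```text
t: 4.28
tool_pos: [0.1674, 0.1583, 0.3263]
tool_rot: [3.08, 0.372, -0.101]
contact_force: [-0.3, -0.5, -0.5]
opening: -0.0002
grip_force: 0.0
```

```bash
python3 st.py
```

```text
t4.28 q [0.449, -1.01, 2.196, -0.017, 2.029, 1.772] p [0.1674, 0.1583, 0.3263] 
M [[0.969, 0.239, -0.06], [0.236, -0.971, -0.045], [-0.069, 0.03, -0.997]] F [-0.3, -0.5, -0.5] op -0.0002
```

The out-of-reach pull does tilt the tool, and the tilt stays. I'll fit a kinematic model and the behaviour at the limit so I can plan the tilt.

```bash
cat > kin.py <<'E'
from h import R,np
import json
from scipy.optimize import least_squares
LO=np.array([-3.01,-1.01,.06,-1.02,.09,-3.14]);HI=np.array([3.01,2.22,2.58,4.17,2.62,3.14])
def fk(q,k):
    h,L1,L2,d,e,b=k
    R1=R.from_euler('z',q[0]);R2=R1*R.from_euler('y',q[1]);R3=R2*R.from_euler('y',q[2])
    Rt=R3*R.from_euler('z',q[3])*R.from_euler('y',q[4])*R.from_euler('z',q[5]+np.pi/2)
    return R1.apply([0,b,h])+R2.apply([0,0,L1])+R3.apply([e,0,L2])+Rt.apply([0,0,d]),Rt
def fit():
    D=[json.loads(l) for l in open("log.jsonl")]
    D.append([[-1.362,.053,1.613,0,1.476,-.119],[.201,-.592,.231],None])
    f=lambda k:np.concatenate([fk(q,k)[0]-p for q,p,_ in D]+[1e-3*(k-np.array([.18,.39,.6,.28,0,.074]))])
    r=least_squares(f,[.18,.39,.6,.28,0,.074]);return r.x,D,np.abs(r.fun).max()
def step(q,k,dt,w,big=None):
    """one row: dt shift in tool frame; bounded least squares"""
    p,Rt=fk(q,k);P=p+Rt.apply(dt)
    def f(x):
        a,b=fk(x,k);return np.concatenate([a-P,w*(Rt.inv()*b).as_rotvec(),1e-4*(x-q)])
    return least_squares(f,np.clip(q,LO+1e-6,HI-1e-6),bounds=(LO,HI)).x
E
python3 - <<'E'
from kin import *
k,D,m=fit();print(k.round(4),m)
for q,p,r in D[:-1]:
    print((fk(q,k)[0]-p).round(4), (R.from_rotvec(r).inv()*fk(q,k)[1]).magnitude().round(4))
for w in(.1,.2,.3,.5,1,2):
    q=np.array(D[-3][0])
    q=np.array(D[-2][0]) if 0 else np.array(D[-3][0])
    for i in range(4): q=step(q,k,[-.03,0,0],w)
    p,Rt=fk(q,k);print(w,q.round(3),p.round(3),Rt.as_matrix()[:,2].round(3))
E
```

```text
[0.2358 0.4266 0.6101 0.2778 0.0953 0.0741] 0.00019846976117107729Traceback (most recent call last):
  File "<stdin>", line 4, in <module>
AttributeError: 'float' object has no attribute 'round'
```

```bash
python3 - <<'E'
from kin import *
k,D,m=fit();print(k.round(4),m)
print([round(float((R.from_rotvec(r).inv()*fk(q,k)[1]).magnitude()),4) for q,p,r in D[:-1]])
for w in(.05,.1,.2,.3,.5,1,2):
    q=np.array(D[-3][0])
    for i in range(4): q=step(q,k,[-.03,0,0],w)
    p,Rt=fk(q,k);print(w,q.round(3),p.round(3),Rt.as_matrix()[:,2].round(3))
print(D[-3][0],D[-2])
E
```

```text
[0.2358 0.4266 0.6101 0.2778 0.0953 0.0741] 0.00019846976117107729
[0.0, 0.0, 0.0, 0.0]
0.05 [ 0.455 -1.01   2.238 -0.111  2.303  1.725] [0.103 0.107 0.322] [-0.307 -0.241 -0.921]
0.1 [ 0.453 -1.01   2.231 -0.097  2.272  1.732] [0.11  0.113 0.322] [-0.278 -0.218 -0.935]
0.2 [ 0.451 -1.01   2.216 -0.067  2.194  1.748] [0.129 0.128 0.323] [-0.206 -0.16  -0.965]
0.3 [ 0.449 -1.01   2.206 -0.045  2.128  1.759] [0.144 0.14  0.324] [-0.147 -0.113 -0.983]
0.5 [ 0.448 -1.01   2.198 -0.022  2.052  1.769] [0.162 0.154 0.326] [-0.081 -0.061 -0.995]
1 [ 0.448 -1.01   2.194 -0.007  1.996  1.776] [0.175 0.164 0.327] [-0.032 -0.023 -0.999]
2 [ 4.480e-01 -1.010e+00  2.193e+00 -2.000e-03  1.977e+00  1.778e+00] [0.179 0.168 0.327] [-0.016 -0.01  -1.   ]
[0.25758526492236866, -1.0111283372641273, 2.2329674128587427, -0.003255567828930642, 1.9316999211011774, 1.587283769117534] [[0.4486452995852283, -1.0101967847531934, 2.196149280971605, -0.01665732083820378, 2.0293847105933596, 1.7724418643923534], [0.16738386809162925, 0.1582928432178415, 0.32627124581402206], [3.07965669575646, 0.37161901778468354, -0.10089806844016191]]
```

```bash
cat > goal.py <<'E'
from kin import *
k,D,_=fit()
def pose(th,psi): # tool z = tilt th toward yaw psi, tool x horizontal part along psi
    return R.from_euler('z',psi)*R.from_euler('y',-th)*R.from_euler('x',np.pi)
def ik(p,Rt,q0):
    best=None
    for s in range(6):
        x0=np.clip(q0+np.random.RandomState(s).randn(6)*.3*(s>0),LO+.01,HI-.01)
        f=lambda x:np.concatenate([fk(x,k)[0]-p,.3*(Rt.inv()*fk(x,k)[1]).as_rotvec()])
        r=least_squares(f,x0,bounds=(LO,HI))
        if best is None or r.cost<best.cost: best=r
    return best.x,np.sqrt(2*best.cost)
E
python3 - <<'E'
from goal import *
q0=np.array([0,-.7,2.3,0,1,1.6])
for th in (20,30,40,50,60,-20,-30,-40,-50):
  for psi in(-10,5,14,24):
    t,a=np.radians([th,psi]);Rt=pose(t,a);z=Rt.as_matrix()[:,2]
    out=[]
    for ring in([.4656,-.129,.128],[.4798,-.1834,.128],[.4798,-.1834,.155]):
        p=np.array(ring)+.02*z
        x,e=ik(p,Rt,q0);out.append((round(e,4),x.round(2).tolist()))
    print(th,psi,[o[0] for o in out],out[0][1])
E
```

```text
20 -10 [np.float64(0.0), np.float64(0.0), np.float64(0.0)] [-0.48, -0.42, 2.26, 0.13, 0.97, 1.21]
20 5 [np.float64(0.0), np.float64(0.0), np.float64(0.0)] [-0.53, -0.4, 2.25, 0.24, 1.02, 0.85]
20 14 [np.float64(0.0), np.float64(0.0), np.float64(0.0)] [-0.56, -0.38, 2.23, 0.29, 1.06, 0.65]
20 24 [np.float64(0.0), np.float64(0.0), np.float64(0.0)] [-0.58, -0.35, 2.21, 0.33, 1.11, 0.45]
30 -10 [np.float64(0.0), np.float64(0.0), np.float64(0.0)] [-0.52, -0.53, 2.37, 0.23, 0.82, 1.11]
30 5 [np.float64(0.0), np.float64(0.0), np.float64(0.0)] [-0.6, -0.49, 2.35, 0.41, 0.91, 0.69]
30 14 [np.float64(0.0), np.float64(0.0), np.float64(0.0)] [-0.64, -0.46, 2.32, 0.48, 0.98, 0.48]
30 24 [np.float64(0.0), np.float64(0.0), np.float64(0.0)] [-0.67, -0.4, 2.28, 0.53, 1.06, 0.26]
40 -10 [np.float64(0.0), np.float64(0.0), np.float64(0.0)] [-0.55, -0.64, 2.47, 0.39, 0.68, 0.96]
40 5 [np.float64(0.0), np.float64(0.0), np.float64(0.0)] [-0.67, -0.57, 2.44, 0.64, 0.84, 0.48]
40 14 [np.float64(0.0), np.float64(0.0), np.float64(0.0)] [-0.72, -0.51, 2.4, 0.71, 0.94, 0.26]
40 24 [np.float64(0.0), np.float64(0.
[... 1693 characters left out ...]
.69, -0.12, 1.87, 1.39]
-40 5 [np.float64(0.0), np.float64(0.0), np.float64(0.0)] [-0.3, 0.26, 1.7, -0.25, 1.83, 1.21]
-40 14 [np.float64(0.0), np.float64(0.0), np.float64(0.0)] [-0.26, 0.24, 1.73, -0.32, 1.8, 1.1]
-40 24 [np.float64(0.0), np.float64(0.0), np.float64(0.0)] [-0.22, 0.22, 1.76, -0.4, 1.75, 0.98]
-50 -10 [np.float64(0.0), np.float64(0.0), np.float64(0.0)] [-0.35, 0.38, 1.61, -0.15, 2.01, 1.39]
-50 5 [np.float64(0.0), np.float64(0.0), np.float64(0.0)] [-0.28, 0.37, 1.63, -0.3, 1.96, 1.21]
-50 14 [np.float64(0.0), np.float64(0.0), np.float64(0.0)] [-0.24, 0.35, 1.66, -0.39, 1.92, 1.11]
-50 24 [np.float64(0.0), np.float64(0.0), np.float64(0.0)] [-0.19, 0.32, 1.7, -0.48, 1.87, 1.0]
```

```bash
cat > plan.py <<'E'
from goal import *
import itertools
w=.6
def tilt(q):
    z=fk(q,k)[1].as_matrix()[:,2];return np.degrees(np.arctan2(np.hypot(z[0],z[1])*np.sign(z[0]),-z[2])),np.degrees(np.arctan2(z[1]*np.sign(z[0]),abs(z[0])))
E
python3 - <<'E'
from plan import *
q=np.array(D[-2][0])
q,e=ik(np.array([.321,.157,.80]),pose(0,.24),q)
print("top",q.round(2),e)
for i in range(30):
    best=None
    for a in range(0,360,30):
        c=np.cos(np.radians(a)),np.sin(np.radians(a))
        x=step(q,k,[.06*c[0],0,-.06*c[1]],w)
        t=tilt(x)[0]
        if best is None or t>best[0]: best=(t,a,x)
    q=best[2]
    if i%3==2:print(i,best[1],np.round(tilt(q),1),q.round(2),fk(q,k)[0].round(2))
E
```

```text
top [ 0.25 -0.23  0.88 -0.    2.49  1.58] 5.156961381563996e-11
2 90 [ 4.8 13.2] [ 0.25 -0.1   0.54 -0.    2.62  1.58] [0.3  0.15 0.9 ]
5 90 [12.4 13.6] [ 0.27 -0.05  0.36 -0.01  2.62  1.58] [0.28 0.15 0.94]
8 90 [19.4 13.6] [ 0.29 -0.05  0.24 -0.03  2.62  1.59] [0.24 0.14 0.98]
11 90 [25.8 13.3] [ 0.38 -0.08  0.15 -0.13  2.62  1.58] [0.19 0.14 1.01]
14 60 [30.9 13.6] [ 0.44 -0.07  0.06 -0.21  2.61  1.57] [0.16 0.13 1.03]
17 60 [35.2 14.5] [-0.01 -0.13  0.06  0.29  2.59  1.61] [0.16 0.11 1.05]
20 60 [39.7 14.4] [ 0.5  -0.13  0.06 -0.27  2.51  1.55] [0.14 0.11 1.06]
23 30 [44.4 14.3] [ 0.36 -0.13  0.06 -0.12  2.43  1.57] [0.16 0.12 1.08]
26 30 [49.5 14.3] [ 0.   -0.13  0.06  0.26  2.34  1.6 ] [0.2  0.13 1.09]
29 30 [55.1 14.4] [-0.14 -0.13  0.06  0.41  2.24  1.61] [0.23 0.13 1.11]
```

The model predicts that pushing up against the wrist limit at about z = 0.9 tilts the tool forward about 2.3° per row. I'll move out, then up.

Call:
{"fn": "send_rows", "kwargs": {
  "rows": [
    [0,[3,0.7,0],0],
    [0,[3,0.7,0],0],
    [0,[3,0.7,0],0],
    [0,[3,0.7,-2],0],
    [0,[3,0.7,-4],0],
    [0,[0,0,-6],0],
    [0,[0,0,-6],0],
    [0,[0,0,-6],0],
    [0,[0,0,-6],0],
    [0,[0,0,-6],0]
  ]
}}

```text
t: 5.52
tool_pos: [0.3427, 0.1758, 0.6781]
tool_rot: [3.08, 0.372, -0.1]
contact_force: [-0.9, 0.3, 1.2]
opening: -0.0001
grip_force: 0.0
```

Call:
{"fn": "send_rows", "kwargs": {
  "rows": [
    [0,[0,0,-6],0],
    [0,[0,0,-6],0],
    [0,[0,0,-6],0],
    [0,[0,0,-6],0],
    [0,[0,0,-6],0],
    [0,[0,0,-6],0],
    [0,[0,0,-6],0]
  ]
}}

```text
t: 6.4
tool_pos: [0.3476, 0.1825, 0.9099]
tool_rot: [3.103, 0.379, 0.193]
contact_force: [-0.0, 0.2, 0.3]
opening: -0.0001
grip_force: 0.0
```

```bash
cat > now.py <<'E'
from st import *
o,M=st()
from plan import *
q=np.array(o["q"]);print("tilt,yaw",np.round(tilt(q),1),"tool y z-comp",M[2,1].round(3))
qq=q
for a in (90,60,30):
    q=qq
    for i in range(8): c=np.radians(a);q=step(q,k,[.06*np.cos(c),0,-.06*np.sin(c)],w)
    print(a,np.round(tilt(q),1),q.round(2),fk(q,k)[0].round(2))
E
python3 now.py
```

```text
t6.40 q [0.318, 0.064, 0.339, -0.068, 2.619, 1.585] p [0.3476, 0.1825, 0.9099] 
M [[0.963, 0.239, 0.123], [0.24, -0.971, 0.005], [0.121, 0.025, -0.992]] F [-0.0, 0.2, 0.3] op -0.0001
tilt,yaw [7.1 2.3] tool y z-comp 0.025
90 [24.5 11.1] [ 0.42 -0.02  0.11 -0.19  2.62  1.56] [0.22 0.15 1.01]
60 [20.6 13. ] [ 0.24  0.17  0.06 -0.01  2.55  1.56] [0.38 0.17 0.97]
30 [19.2 12.9] [ 0.24  0.37  0.06 -0.01  2.38  1.56] [0.55 0.21 0.89]
```

Working as modelled, so I'll continue upward.

Call:
{"fn": "send_rows", "kwargs": {
  "rows": [
    [0,[0,0,-6],0],
    [0,[0,0,-6],0],
    [0,[0,0,-6],0],
    [0,[0,0,-6],0],
    [0,[0,0,-6],0],
    [0,[0,0,-6],0],
    [0,[0,0,-6],0],
    [0,[0,0,-6],0]
  ]
}}

```text
t: 7.4
tool_pos: [0.2211, 0.1502, 1.0072]
tool_rot: [-3.019, -0.374, -0.655]
contact_force: [-0.8, -0.3, 0.1]
opening: -0.0
grip_force: 0.0
```

```bash
python3 now.py
```

```text
t7.40 q [0.411, -0.013, 0.112, -0.179, 2.619, 1.561] p [0.2211, 0.1502, 1.0072] 
M [[0.882, 0.24, 0.405], [0.227, -0.971, 0.08], [0.412, 0.022, -0.911]] F [-0.8, -0.3, 0.1] op -0.0
tilt,yaw [24.4 11.1] tool y z-comp 0.022
90 [33.6 16.8] [ 1.03 -0.15  0.06 -0.84  2.62  1.48] [0.07 0.06 1.04]
60 [36.1 14.2] [ 0.05 -0.09  0.06  0.2   2.54  1.58] [0.2  0.12 1.05]
30 [36.5 14.1] [0.21 0.11 0.06 0.03 2.33 1.56] [0.38 0.17 1.02]
```

Call:
{"fn": "send_rows", "kwargs": {
  "rows": [
    [0,[4,0,-4.4],0],
    [0,[4,0,-4.4],0],
    [0,[4,0,-4.4],0],
    [0,[4,0,-4.4],0],
    [0,[4,0,-4.4],0],
    [0,[4,0,-4.4],0],
    [0,[4,0,-4.4],0],
    [0,[4,0,-4.4],0],
    [0,[4,0,-4.4],0],
    [0,[4,0,-4.4],0]
  ]
}}

```text
t: 8.65
tool_pos: [0.2455, 0.0944, 1.0238]
tool_rot: [-2.945, -0.383, -0.732]
contact_force: [-0.8, -1.0, -0.0]
opening: -0.0002
grip_force: 0.0
```

```bash
python3 now.py
```

```text
t8.65 q [-0.164, -0.02, 0.055, 0.437, 2.619, 1.581] p [0.2455, 0.0944, 1.0238] 
M [[0.854, 0.261, 0.45], [0.221, -0.965, 0.14], [0.47, -0.02, -0.882]] F [-0.8, -1.0, -0.0] op -0.0002
tilt,yaw [28.1 17.3] tool y z-comp -0.02
90 [38.  14.8] [ 0.46 -0.21  0.06 -0.25  2.62  1.52] [0.06 0.07 1.05]
60 [38.9 17.2] [-1.16 -0.13  0.06  1.55  2.47  1.72] [0.24 0.08 1.06]
30 [41.2 17.4] [-0.06  0.07  0.06  0.32  2.3   1.55] [0.38 0.12 1.05]
```

Call:
{"fn": "send_rows", "kwargs": {
  "rows": [
    [0,[5.2,0,-3],0],
    [0,[5.2,0,-3],0],
    [0,[5.2,0,-3],0],
    [0,[5.2,0,-3],0],
    [0,[5.2,0,-3],0],
    [0,[5.2,0,-3],0],
    [0,[5.2,0,-3],0],
    [0,[5.2,0,-3],0]
  ]
}}

```text
t: 9.65
tool_pos: [0.3156, 0.078, 1.0002]
tool_rot: [-2.954, -0.395, -0.603]
contact_force: [-0.4, 0.2, -0.7]
opening: 0.0001
grip_force: 0.0
```

```bash
python3 now.py
```

```text
t9.65 q [-0.183, 0.07, 0.056, 0.444, 2.619, 1.551] p [0.3156, 0.078, 1.0002] 
M [[0.888, 0.272, 0.371], [0.232, -0.961, 0.149], [0.398, -0.046, -0.916]] F [-0.4, 0.2, -0.7] op 0.0001
tilt,yaw [23.6 21.9] tool y z-comp -0.046
90 [34.5 23.1] [-2.86 -0.08  0.06  3.26  2.52  1.7 ] [ 0.12 -0.02  1.04]
60 [35.8 20.2] [-0.77 -0.05  0.06  1.1   2.51  1.64] [0.27 0.05 1.05]
30 [36.7 20. ] [-0.08  0.16  0.06  0.34  2.3   1.54] [0.45 0.11 1.01]
```

```bash
cat > emu.py <<'E'
from plan import *
def J(q,w):
    p,Rt=fk(q,k);c=[]
    for i in range(6):
        x=q.copy();x[i]+=1e-5;a,b=fk(x,k);c.append(np.r_[(a-p)/1e-5,w*((b*Rt.inv()).as_rotvec())/1e-5])
    return np.array(c).T
def estep(q,dt,w,lam,n,lim=.7/8):
    q=np.clip(q,LO,HI);q0=q.copy();p,Rt=fk(q,k);P=p+Rt.apply(dt)
    v=np.array([2.57,2.57,3.14,3.14,3.14,3.14])*lim
    for _ in range(n):
        a,b=fk(q,k);e=np.r_[P-a,w*(Rt*b.inv()).as_rotvec()];j=J(q,w)
        q=np.clip(q+j.T@np.linalg.solve(j@j.T+lam*np.eye(6),e),LO,HI)
    dq=q-q0;s=min(1,(v/np.maximum(abs(dq),1e-9)).min());return q0+s*dq
E
python3 - <<'E'
from emu import *
L=[json.loads(l) for l in open("log.jsonl")]
q=[np.array(l[0]) for l in L[-4:]]
T=[(q[0],[0,0,-.06],8,q[1]),(q[1],[.04,0,-.044],10,q[2]),(q[2],[.052,0,-.03],8,q[3])]
print([np.round(tilt(x),1) for x in q], len(L))
for wt in(.3,.6,1):
  for lam in(1e-4,1e-3,1e-2):
    for n in(5,30):
      o=[]
      for a,dt,m,b in T:
        x=a.copy()
        for _ in range(m): x=estep(x,np.array(dt),wt,lam,n)
        o.append((np.round(tilt(x),1).tolist(),np.abs(x-b).max().round(2)))
      print(wt,lam,n,o)
E
```

```text
[array([7.1, 2.3]), array([24.4, 11.1]), array([28.1, 17.3]), array([23.6, 21.9])] 8
0.3 0.0001 5 [([24.6, 14.8], np.float64(0.27)), ([25.5, 16.4], np.float64(0.49)), ([-28.7, -32.9], np.float64(0.77))]
0.3 0.0001 30 [([-8.1, 76.0], np.float64(0.54)), ([-57.9, 37.5], np.float64(1.44)), ([-33.0, -37.4], np.float64(0.8))]
0.3 0.001 5 [([-89.4, 45.2], np.float64(1.84)), ([-111.5, 54.7], np.float64(2.24)), ([-107.9, -40.2], np.float64(1.71))]
0.3 0.001 30 [([-26.5, 63.4], np.float64(0.75)), ([14.6, -23.9], np.float64(0.83)), ([-101.0, -37.1], np.float64(1.61))]
0.3 0.01 5 [([-3.9, 58.0], np.float64(0.53)), ([-31.6, 34.3], np.float64(1.01)), ([-38.8, -56.7], np.float64(0.79))]
0.3 0.01 30 [([-4.4, 62.8], np.float64(0.53)), ([-31.8, 34.8], np.float64(1.01)), ([-41.4, -56.2], np.float64(0.81))]
0.6 0.0001 5 [([-54.6, 39.9], np.float64(1.21)), ([20.9, 15.6], np.float64(0.5)), ([-55.1, -33.7], np.float64(1.08))]
0.6 0.0001 30 [([-17.6, 40.6], np.float64(0.75)), ([14.0, 16.6], np.float64(0.5)), ([-32.8, -19.2], np.float64(0.9))]
0.6 0.001 5 [([-89.8, 43.7], np.float64(1.87)), ([-111.4, 53.3], 
[... 405 characters left out ...]

1 0.0001 5 [([-56.8, 39.6], np.float64(1.24)), ([19.9, 15.3], np.float64(0.51)), ([-81.8, -34.1], np.float64(1.41))]
1 0.0001 30 [([-33.9, 32.9], np.float64(1.04)), ([-22.0, 30.0], np.float64(0.7)), ([-3.6, -46.0], np.float64(0.44))]
1 0.001 5 [([-89.8, 43.6], np.float64(1.87)), ([-111.4, 53.3], np.float64(2.24)), ([-106.9, -38.1], np.float64(1.71))]
1 0.001 30 [([24.6, 4.5], np.float64(0.17)), ([13.4, -16.1], np.float64(0.75)), ([21.6, 22.0], np.float64(0.24))]
1 0.01 5 [([-16.2, 55.4], np.float64(0.68)), ([-48.3, 42.7], np.float64(1.22)), ([-45.7, -34.7], np.float64(0.97))]
1 0.01 30 [([-16.3, 55.5], np.float64(0.68)), ([-48.4, 42.7], np.float64(1.22)), ([-45.7, -34.4], np.float64(0.97))]
```

```bash
python3 - <<'E'
from plan import *
L=[json.loads(l) for l in open("log.jsonl")]
q0=np.array(L[-1][0]);p0,Rt=fk(q0,k)
print(p0.round(3))
for tgt in([.25,.14,.85],[.25,.14,.93],[.3,.15,.85],[.2,.14,.9],[.15,.14,.85]):
  q,e=ik(np.array(tgt),Rt,np.array([.25,-.3,.6,0,2.5,1.56]))
  print("from",tgt,q.round(2),round(e,4)); seq=[]
  for i in range(14):
    best=None
    for a in range(0,360,30):
      for y in(-.02,0,.02):
        c=np.radians(a);x=step(q,k,[.058*np.cos(c),y,-.058*np.sin(c)],w)
        if x[2]<.1: continue
        s=tilt(x)[0]-abs(x[0]-q[0])*20-.1*abs(tilt(x)[1]-14)
        if best is None or s>best[0]: best=(s,(a,y),x)
    if best is None: break
    q=best[2];seq.append(best[1])
  print(i,seq,np.round(tilt(q),1),q.round(2),fk(q,k)[0].round(2))
E
```

```text
[0.316 0.078 1.   ]
from [0.25, 0.14, 0.85] [ 0.16 -0.51  0.99  0.12  2.25  1.55] 0.0
13 [(30, 0), (30, 0), (210, 0), (30, 0), (210, 0), (30, 0), (210, 0), (30, 0), (210, 0), (30, 0), (210, 0), (30, 0), (210, 0), (30, 0)] [23.6 21.9] [ 0.17 -0.16  0.51  0.12  2.38  1.58] [0.32 0.15 0.94]
from [0.25, 0.14, 0.93] [ 0.16 -0.32  0.66  0.13  2.39  1.58] 0.0
13 [(30, 0), (210, 0), (30, 0), (210, 0), (30, 0), (210, 0), (30, 0), (210, 0), (30, 0), (210, 0), (30, 0), (210, 0), (30, 0), (210, 0)] [23.6 21.9] [ 0.16 -0.32  0.66  0.13  2.39  1.58] [0.25 0.14 0.93]
from [0.3, 0.15, 0.85] [ 0.17 -0.43  0.95  0.11  2.21  1.55] 0.0
13 [(30, 0), (30, 0), (210, 0), (30, 0), (210, 0), (30, 0), (210, 0), (30, 0), (210, 0), (30, 0), (210, 0), (30, 0), (210, 0), (30, 0)] [23.6 21.9] [ 0.18 -0.06  0.43  0.12  2.37  1.58] [0.37 0.16 0.94]
from [0.2, 0.14, 0.9] [ 0.23 -0.46  0.82  0.09  2.37  1.61] 0.0
13 [(30, 0), (30, 0), (120, 0), (90, 0), (90, 0), (90, 0), (210, 0), (0, 0), (180, 0), (0, 0), (180, 0), (0, 0), (180, 0), (0, 0)] [30.3 20.4] [ 0.24 -0.21  0.32  0.1   2.51  1.64] [0.18 0.14 1.01]
from [0.15, 0.14, 0.85] [ 0.38 -0.63  1.03  0.    2.32  1.69] 0.0
13 [(270, 0), (270, 0), (270, 0), (270, 0), (270, 0), (270, 0), (270, 0), (270, 0), (270, 0), (270, 0), (270, 0), (270, 0), (270, 0), (270, 0)] [23.6 21.9] [ 0.38 -0.35  2.23  0.    0.85  1.69] [0.45 0.26 0.11]
```

Call:
{"fn": "send_rows", "kwargs": {
  "rows": [
    [0,[-2.9,-2.2,0.8],0],
    [0,[-2.9,-2.2,0.8],0],
    [0,[-2.9,-2.2,0.8],0],
    [0,[-2.9,-2.2,0.8],0],
    [0,[0,0,-6],0],
    [0,[0,0,-6],0],
    [0,[0,0,-6],0],
    [0,[0,0,-6],0],
    [0,[0,0,-6],0]
  ]
}}

```text
t: 10.78
tool_pos: [0.1095, 0.1325, 1.0296]
tool_rot: [-2.916, -0.384, -0.77]
contact_force: [1.0, 1.0, 0.1]
opening: -0.0001
grip_force: 0.0
```

```bash
python3 now.py
```

```text
t10.78 q [0.857, -0.105, 0.106, -0.527, 2.619, 1.638] p [0.1095, 0.1325, 1.0296] 
M [[0.84, 0.268, 0.472], [0.216, -0.963, 0.161], [0.497, -0.033, -0.867]] F [1.0, 1.0, 0.1] op -0.0001
tilt,yaw [29.9 18.8] tool y z-comp -0.033
90 [39.7 24.7] [ 0.91 -0.26  0.06 -0.64  2.62  1.54] [0.02 0.01 1.05]
60 [41.3 20.3] [ 0.83 -0.16  0.06 -0.54  2.51  1.58] [0.09 0.09 1.07]
30 [41.7 20.5] [-0.   -0.02  0.06  0.35  2.38  1.64] [0.29 0.14 1.06]
```

```bash
cat > go.py <<'E'
import sys
from st import *
from goal import *
def delta(tgt,o=None):
    o=o or ctrl.get_obs();Rt=R.from_rotvec(o["tool_rot"]);return Rt.inv().apply(np.array(tgt)-o["tool_pos"])*100
E
python3 - <<'E'
from go import *
o,M=st();Rt=R.from_rotvec(o["tool_rot"]);q=np.array(o["q"]);p=np.array(o["tool_pos"])
for W in([.35,.12,.85],[.36,-.08,.40],[.38,-.14,.20],[.38,-.14,.11],[.475,-.13,.11],[.49,-.185,.14]):
    q2,e=ik(np.array(W),Rt,q if W[2]>.5 else np.array([-.5,-.45,2.3,.4,.95,.7]))
    print(W,"tool cm",(Rt.inv().apply(np.array(W)-p)*100).round(1),q2.round(2),round(e,4));q=q2;p=np.array(W)
E
```

```text
t10.78 q [0.857, -0.105, 0.106, -0.527, 2.619, 1.638] p [0.1095, 0.1325, 1.0296] 
M [[0.84, 0.268, 0.472], [0.216, -0.963, 0.161], [0.497, -0.033, -0.867]] F [1.0, 1.0, 0.1] op -0.0001
[0.35, 0.12, 0.85] tool cm [11.   8.2 26.7] [ 0.   -0.44  1.    0.18  2.08  1.44] 0.0
[0.36, -0.08, 0.4] tool cm [-25.9  21.   36.3] [-0.79 -0.95  2.11  0.47  1.72  0.65] 0.0
[0.38, -0.14, 0.2] tool cm [-9.6  7.  17.3] [-0.88 -0.82  2.37  0.49  1.41  0.39] 0.0
[0.38, -0.14, 0.11] tool cm [-4.5  0.3  7.8] [-0.88 -0.72  2.48  0.52  1.23  0.29] 0.0
[0.475, -0.13, 0.11] tool cm [8.2 1.6 4.6] [-0.67 -0.42  2.3   0.51  1.02  0.43] 0.0
[0.49, -0.185, 0.14] tool cm [ 1.6  5.6 -2.8] [-0.75 -0.34  2.19  0.52  1.09  0.37] 0.0
```

Call:
{"fn": "send_rows", "kwargs": {
  "rows": [
    [0,[2,1.5,3.7],0],
    [0,[2,1.5,3.7],0],
    [0,[2,1.5,3.7],0],
    [0,[2,1.5,3.7],0],
    [0,[2,1.5,3.7],0],
    [0,[2,1.5,3.7],0],
    [0,[2,1.5,3.7],0],
    [0,[2,1.5,3.7],0]
  ]
}}

```text
t: 11.78
tool_pos: [0.3787, 0.1021, 0.8769]
tool_rot: [-2.932, -0.397, -0.778]
contact_force: [0.7, 0.2, 0.2]
opening: 0.0002
grip_force: 0.0
```

Call:
{"fn": "send_rows", "kwargs": {
  "rows": [
    [0,[-2.6,1.9,3.6],0],
    [0,[-2.6,1.9,3.6],0],
    [0,[-2.6,1.9,3.6],0],
    [0,[-2.6,1.9,3.6],0],
    [0,[-2.6,1.9,3.6],0],
    [0,[-2.6,1.9,3.6],0],
    [0,[-2.6,1.9,3.6],0],
    [0,[-2.6,1.9,3.6],0],
    [0,[-2.6,1.9,3.6],0],
    [0,[0,0,0],0]
  ]
}}

```text
t: 13.02
tool_pos: [0.3816, -0.0693, 0.4729]
tool_rot: [-2.93, -0.391, -0.767]
contact_force: [0.6, -0.1, -0.3]
opening: 0.0001
grip_force: 0.0
```

```bash
python3 - <<'E'
from go import *
o,M=st()
im,P=shot("wrist","wrist2.png")
for W in([.385,-.145,.20],[.385,-.145,.11]): print(W,delta(W,o).round(1))
h=cv2.cvtColor(im["frame"],cv2.COLOR_RGB2HSV).astype(int)
m=((h[...,0]<6)|(h[...,0]>172))&(h[...,1]>150)&(P[...,2]>.1)&(P[...,2]<.16)&(abs(P[...,0]-.466)<.06)
q=P[m];print(len(q));t=q[q[:,2]>.128]
if len(t)>20:
    print("top bar",len(t),np.median(t,0),np.percentile(t,[2,98],axis=0).round(4).tolist(),np.degrees(np.polyfit(t[:,1],t[:,0],1)[0]))
E
```

```text
t13.03 q [-0.691, -0.854, 1.943, 0.433, 1.738, 0.756] p [0.3816, -0.0693, 0.4729] 
M [[0.841, 0.267, 0.47], [0.223, -0.963, 0.148], [0.493, -0.02, -0.87]] F [0.6, -0.1, -0.3] op 0.0001
[0.385, -0.145, 0.2] [-14.8   7.9  22.8]
[0.385, -0.145, 0.11] [-19.3   8.1  30.6]
197
top bar 168 [ 0.46665152 -0.13193572  0.13371035] [[0.4611, -0.1662, 0.1285], [0.4721, -0.0969, 0.1359]] -5.398227795402153
```

View pics/wrist2.png

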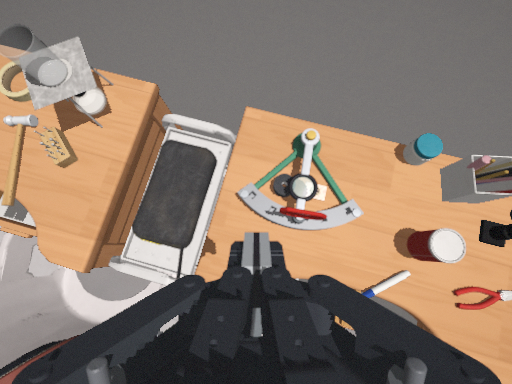

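The wrist view shows the ring bar at (303,213), the blank at (320,190) to the right of the lens, and the spool at (283,185). The measured bar matches the fixture fit: centre (0.4665, -0.130), top z 0.136. Now I'll go down to the pre-hook point on the robot's side.

Call:
{"fn": "send_rows", "kwargs": {
  "rows": [
    [0,[-2,0.7,3.1],0],
    [0,[-2,0.7,3.1],0],
    [0,[-2,0.7,3.1],0],
    [0,[-2,0.7,3.1],0],
    [0,[-2,0.7,3.1],0],
    [0,[-2,0.7,3.1],0],
    [0,[-2,0.7,3.1],0],
    [0,[-2,0.7,3.1],0],
    [0,[-2,0.7,3.1],0],
    [0,[0,0,0],0]
  ]
}}

```text
t: 14.32
tool_pos: [0.3813, -0.1293, 0.1463]
tool_rot: [-2.93, -0.398, -0.776]
contact_force: [-0.1, 0.9, 0.6]
opening: -0.0002
grip_force: 0.0
```

```bash
python3 - <<'E'
from go import *
o,M=st()
for W in([.375,-.139,.0955],[.464,-.130,.0955],[.464,-.130,.1055]): print(W,delta(W,o).round(2),ik(np.array(W),R.from_rotvec(o["tool_rot"]),np.array(o["q"]))[1].round(4))
E
```

```text
t14.32 q [-0.85, -0.808, 2.458, 0.491, 1.296, 0.363] p [0.3813, -0.1293, 0.1463] 
M [[0.838, 0.271, 0.475], [0.228, -0.963, 0.147], [0.497, -0.015, -0.868]] F [-0.1, 0.9, 0.6] op -0.0002
[0.375, -0.139, 0.0955] [-3.27  0.84  3.96] 0.0
[0.464, -0.13, 0.0955] [4.39 2.38 8.32] 0.0
[0.464, -0.13, 0.1055] [4.88 2.36 7.45] 0.0
```

Call:
{"fn": "send_rows", "kwargs": {
  "rows": [
    [0,[-1.1,0.3,1.3],0],
    [0,[-1.1,0.3,1.3],0],
    [0,[-1.1,0.3,1.4],0],
    [0,[1,0.2,0.6],0],
    [0,[1,0.2,0.6],0],
    [0,[1,0.2,0.6],0],
    [0,[0,0,0],0]
  ]
}}

```text
t: 15.2
tool_pos: [0.4102, -0.1364, 0.0934]
tool_rot: [-2.931, -0.398, -0.777]
contact_force: [0.2, -0.3, 0.6]
opening: -0.0001
grip_force: 0.0
```

```bash
python3 - <<'E'
from go import *
o,M=st()
print(delta([.464,-.130,.0955],o).round(2))
im,P=shot("scene","scene2.png");cv2.imwrite("pics/crop2.png",cv2.resize(im["frame"][180:270,220:340,::-1],(720,540),interpolation=3))
E
```

```text
t15.20 q [-0.796, -0.605, 2.442, 0.517, 1.106, 0.315] p [0.4102, -0.1364, 0.0934] 
M [[0.837, 0.271, 0.475], [0.228, -0.963, 0.146], [0.497, -0.014, -0.868]] F [0.2, -0.3, 0.6] op -0.0001
[4.76 0.84 2.47]
```

View pics/crop2.png

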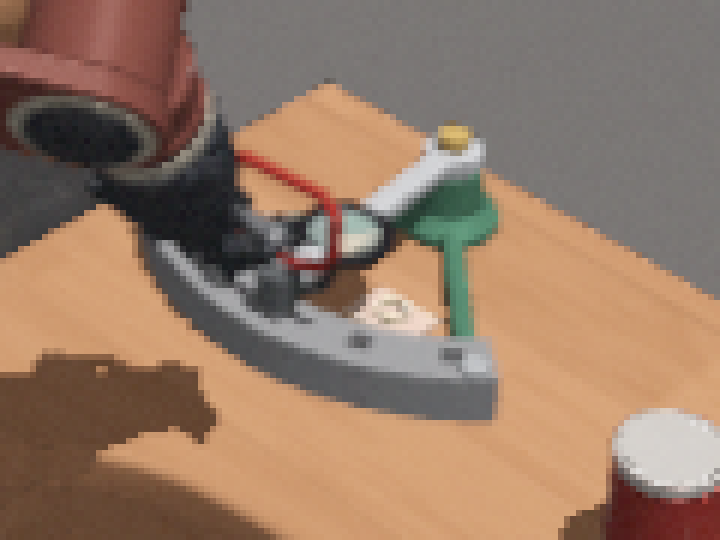

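The view shows the hand on the robot's side of the red ring, with the opening ahead at about (290,210), and the blank at (400,312) untouched. Now I enter the ring.

Call:
{"fn": "send_rows", "kwargs": {
  "rows": [
    [0,[0.8,0.14,0.4],0],
    [0,[0.8,0.14,0.4],0],
    [0,[0.8,0.14,0.4],0],
    [0,[0.8,0.14,0.4],0],
    [0,[0.8,0.14,0.4],0],
    [0,[0.8,0.14,0.45],0],
    [0,[0,0,0],0]
  ]
}}

```text
t: 16.12
tool_pos: [0.4648, -0.13, 0.0967]
tool_rot: [-2.931, -0.399, -0.778]
contact_force: [0.5, -0.3, 0.6]
opening: -0.0001
grip_force: 0.0
```

```bash
python3 - <<'E'
from go import *
o,M=st()
print(delta([.464,-.130,.1055],o).round(2), "up1cm",(M.T@[0,0,1]).round(2))
E
```

```text
t16.12 q [-0.675, -0.442, 2.335, 0.51, 0.999, 0.398] p [0.4648, -0.13, 0.0967] 
M [[0.837, 0.271, 0.476], [0.229, -0.963, 0.145], [0.497, -0.013, -0.867]] F [0.5, -0.3, 0.6] op -0.0001
[ 0.37 -0.04 -0.8 ] up1cm [ 0.5  -0.01 -0.87]
```

Call:
{"fn": "send_rows", "kwargs": {
  "rows": [
    [0,[0.2,0,-0.35],0],
    [0,[0.2,0,-0.35],0],
    [0,[0.15,0,-0.26],0],
    [0,[0.15,0,-0.26],0],
    [0,[0,0,0],0]
  ]
}}

```text
t: 16.75
tool_pos: [0.4636, -0.1301, 0.1099]
tool_rot: [-2.932, -0.398, -0.775]
contact_force: [-3.8, -0.3, -5.1]
opening: -0.0001
grip_force: 2.8
```

Contact is as expected, with 5 N down on the tool. Lifting on.

Call:
{"fn": "send_rows", "kwargs": {
  "rows": [
    [0,[0.15,0,-0.26],0],
    [0,[0.15,0,-0.26],0],
    [0,[0.15,0,-0.26],0],
    [0,[0.15,0,-0.26],0],
    [0,[0.15,0,-0.26],0],
    [0,[0,0,0],0]
  ]
}}

```text
t: 17.5
tool_pos: [0.4637, -0.1303, 0.125]
tool_rot: [-2.932, -0.399, -0.775]
contact_force: [-5.9, -0.1, -5.7]
opening: 0.0
grip_force: 3.7
```

```bash
cat > ringz.py <<'E'
from go import *
def ring(n,f):
    im,P=shot(n,f)
    h=cv2.cvtColor(im["frame"],cv2.COLOR_RGB2HSV).astype(int)
    m=((h[...,0]<6)|(h[...,0]>172))&(h[...,1]>150)&(P[...,2]>.07)&(P[...,2]<.2)&(abs(P[...,0]-.47)<.06)&(P[...,1]<0)&(P[...,1]>-.27)
    q=P[m]
    if len(q)<10: print(n,"few",len(q));return
    t=q[q[:,2]>np.percentile(q[:,2],95)-.012]
    print(n,len(q),"z95 %.4f"%np.percentile(q[:,2],95),"top med",np.median(t,0).round(4),"ext",np.percentile(t,[2,98],axis=0).round(3).tolist())
if __name__=="__main__":
    st();ring("wrist","w%d.png"%int(ctrl.get_obs()["t"]*100));ring("scene","s%d.png"%int(ctrl.get_obs()["t"]*100))
E
python3 ringz.py
```

```text
t17.50 q [-0.677, -0.49, 2.316, 0.489, 1.06, 0.436] p [0.4637, -0.1303, 0.125] 
M [[0.838, 0.27, 0.474], [0.228, -0.963, 0.146], [0.496, -0.014, -0.868]] F [-5.9, -0.1, -5.7] op 0.0
wrist 2511 z95 0.1554 top med [ 0.4676 -0.1316  0.1539] ext [[0.462, -0.169, 0.145], [0.473, -0.093, 0.156]]
scene 32 z95 0.1478 top med [ 0.4655 -0.1699  0.1468] ext [[0.462, -0.176, 0.14], [0.469, -0.164, 0.152]]
```

The ring is up 19 mm, so the pin is clear. Next, swing half the way along the arc.

Call:
{"fn": "send_rows", "kwargs": {
  "rows": [
    [0,[-0.08,0.7,-0.06],0],
    [0,[-0.08,0.7,-0.06],0],
    [0,[-0.03,0.71,-0.03],0],
    [0,[-0.03,0.71,-0.03],0],
    [0,[0,0,0],0]
  ]
}}

```text
t: 18.23
tool_pos: [0.4697, -0.1595, 0.1261]
tool_rot: [-2.933, -0.397, -0.779]
contact_force: [-4.5, -1.3, -5.6]
opening: 0.0002
grip_force: 3.4
```

```bash
python3 ringz.py
```

```text
t18.23 q [-0.726, -0.428, 2.273, 0.506, 1.063, 0.378] p [0.4697, -0.1595, 0.1261] 
M [[0.837, 0.269, 0.476], [0.228, -0.963, 0.143], [0.497, -0.012, -0.867]] F [-4.5, -1.3, -5.6] op 0.0002
wrist 2520 z95 0.1563 top med [ 0.4726 -0.1597  0.1549] ext [[0.462, -0.197, 0.146], [0.484, -0.123, 0.157]]
scene 39 z95 0.1422 top med [ 0.4778 -0.1952  0.1411] ext [[0.462, -0.201, 0.134], [0.482, -0.13, 0.151]]
```

Call:
{"fn": "send_rows", "kwargs": {
  "rows": [
    [0,[0.02,0.7,0],0],
    [0,[0.02,0.7,0],0],
    [0,[0.06,0.65,0.03],0],
    [0,[0.06,0.55,0.03],0],
    [0,[0,0,0],0]
  ]
}}

```text
t: 18.95
tool_pos: [0.4779, -0.1838, 0.1256]
tool_rot: [-2.933, -0.398, -0.777]
contact_force: [-6.0, -2.2, -5.2]
opening: 0.0001
grip_force: 4.4
```

```bash
cat >> ringz.py <<'E'
    d=np.load("pics/w%d.png.npz"%int((ctrl.get_obs()["t"])*100)) if 0 else None
E
python3 - <<'E'
from ringz import *
o,M=st()
def axis(P,rgb):
    h=cv2.cvtColor(rgb,cv2.COLOR_RGB2HSV).astype(int)
    m=((h[...,0]<6)|(h[...,0]>172))&(h[...,1]>150)&(P[...,2]>.12)&(P[...,2]<.2)&(abs(P[...,0]-.475)<.06)&(P[...,1]<0)&(P[...,1]>-.27)
    q=P[m];c=(q[:,:2].min(0)*0+np.array([np.median(q[:,0]),0]))
    f=np.polyfit(q[:,1],q[:,0],1);lo,hi=np.percentile(q[:,1],[1,99]);y=(lo+hi)/2;x=np.polyval(f,y)
    return x,y,np.arctan(-f[0]),np.arctan2(-(y+.1114),-(x-.6448))
for f in("w1750.png","w1823.png"):
    d=np.load("pics/"+f+".npz");print(f,np.round(axis(d["P"],d["rgb"]),4))
im,P=shot("wrist","w3.png");print(np.round(axis(P,im["frame"]),4),"pure z95",np.percentile(P[...,2][(P[...,2]>.13)&(P[...,2]<.2)&(abs(P[...,0]-.48)<.03)],90))
E
```

```text
t18.95 q [-0.757, -0.363, 2.228, 0.516, 1.061, 0.337] p [0.4779, -0.1838, 0.1256] 
M [[0.837, 0.27, 0.476], [0.228, -0.963, 0.143], [0.497, -0.011, -0.868]] F [-6.0, -2.2, -5.2] op 0.0001
w1750.png [ 0.4675 -0.1311  0.0984  0.1109]Traceback (most recent call last):
  File "<stdin>", line 10, in <module>
    fid = stack.enter_context(open(os.fspath(file), "rb"))
                              ~~~~^^^^^^^^^^^^^^^^^^^^^^^
FileNotFoundError: [Errno 2] No such file or directory: 'pics/w1823.png.npz'
```

```bash
cat > ax.py <<'E'
from go import *
def axis(P,rgb):
    h=cv2.cvtColor(rgb,cv2.COLOR_RGB2HSV).astype(int)
    m=((h[...,0]<6)|(h[...,0]>172))&(h[...,1]>150)&(P[...,2]>.12)&(P[...,2]<.2)&(abs(P[...,0]-.475)<.06)&(P[...,1]<0)&(P[...,1]>-.27)
    q=P[m];f=np.polyfit(q[:,1],q[:,0],1);lo,hi=np.percentile(q[:,1],[1,99]);y=(lo+hi)/2;x=np.polyval(f,y)
    return x,y,np.arctan(-f[0]),np.arctan2(-(y+.1114),-(x-.6448)),np.percentile(q[:,2],95)
if __name__=="__main__":
    st();im,P=shot("wrist","wx%d.png"%round(ctrl.get_obs()["t"]*100));print(np.round(axis(P,im["frame"]),4))
E
python3 ax.py
```

```text
t18.95 q [-0.757, -0.363, 2.228, 0.516, 1.061, 0.337] p [0.4779, -0.1838, 0.1256] 
M [[0.837, 0.27, 0.476], [0.228, -0.963, 0.143], [0.497, -0.011, -0.868]] F [-6.0, -2.2, -5.2] op 0.0001
[ 0.481  -0.1837  0.399   0.4156  0.1557]
```

Measured swing is about 0.303. I'll nudge 1.5 mm further, then lower part way.

Call:
{"fn": "send_rows", "kwargs": {
  "rows": [
    [0,[0.02,0.15,0],0],
    [0,[-0.2,0,0.35],0],
    [0,[-0.2,0,0.35],0],
    [0,[-0.2,0,0.35],0],
    [0,[0,0,0],0]
  ]
}}

```text
t: 19.62
tool_pos: [0.4784, -0.1849, 0.1136]
tool_rot: [-2.933, -0.398, -0.778]
contact_force: [-7.9, -2.5, -5.1]
opening: -0.0
grip_force: 4.4
```

```bash
python3 ax.py
```

```text
t19.62 q [-0.758, -0.342, 2.234, 0.525, 1.038, 0.32] p [0.4784, -0.1849, 0.1136] 
M [[0.837, 0.27, 0.476], [0.229, -0.963, 0.144], [0.497, -0.011, -0.868]] F [-7.9, -2.5, -5.1] op -0.0
[ 0.4814 -0.1847  0.406   0.4218  0.1438]
```

The pin is at about 8 mm, inside the hole. I'll lower fully and free the bar.

Call:
{"fn": "send_rows", "kwargs": {
  "rows": [
    [0,[-0.2,0,0.35],0],
    [0,[-0.2,0,0.35],0],
    [0,[-0.2,0,0.35],0],
    [0,[-0.2,0,0.35],0],
    [0,[-0.05,0,0.09],0],
    [0,[0,0,0],0]
  ]
}}

```text
t: 20.42
tool_pos: [0.4796, -0.1845, 0.0979]
tool_rot: [-2.932, -0.398, -0.782]
contact_force: [-0.2, -0.6, -0.1]
opening: 0.0001
grip_force: 0.0
```

```bash
python3 ax.py
```

```text
t20.43 q [-0.757, -0.314, 2.243, 0.539, 1.004, 0.297] p [0.4796, -0.1845, 0.0979] 
M [[0.836, 0.269, 0.478], [0.228, -0.963, 0.144], [0.499, -0.011, -0.866]] F [-0.2, -0.6, -0.1] op 0.0001
[ 0.4818 -0.1856  0.4113  0.427   0.1353]
```

The pin is home and the contact is gone. Withdraw along the arm, then rise.

Call:
{"fn": "send_rows", "kwargs": {
  "rows": [
    [0,[-1.3,0.2,-0.75],0],
    [0,[-1.3,0.2,-0.75],0],
    [0,[-1.3,0.2,-0.75],0],
    [0,[-1.3,0.2,-0.75],0],
    [0,[-1.3,0.2,-0.75],0],
    [0,[-1.3,0.2,-0.75],0],
    [0,[1,0,-1.7],0],
    [0,[1,0,-1.7],0],
    [0,[1,0,-1.7],0],
    [0,[0,0,0],0]
  ]
}}

```text
t: 21.72
tool_pos: [0.3963, -0.2217, 0.158]
tool_rot: [-2.935, -0.399, -0.782]
contact_force: [0.7, 0.2, 0.4]
opening: -0.0001
grip_force: 0.0
```

```bash
python3 ax.py; python3 - <<'E'
from h import *
d=__import__("glob").glob("pics/wx*.png");f=max(d,key=lambda s:int(s[7:-4]));a=cv2.imread(f)
cv2.imwrite("pics/final.png",a);print(f)
im,P=shot("scene","s9.png");cv2.imwrite("pics/final.png",np.vstack([a,cv2.resize(im["frame"][180:270,240:360,::-1],(512,384))])[::1][:,:512][:, :] if 0 else np.hstack([cv2.resize(a,(400,300)),cv2.resize(im["frame"][180:270,230:350,::-1],(400,300))]))
E
```

```text
t21.73 q [-0.984, -0.543, 2.293, 0.523, 1.267, 0.188] p [0.3963, -0.2217, 0.158] 
M [[0.836, 0.269, 0.478], [0.229, -0.963, 0.141], [0.499, -0.009, -0.867]] F [0.7, 0.2, 0.4] op -0.0001
[ 0.4808 -0.1864  0.4097  0.4292  0.1352]
pics/wx2172.png
```

View pics/final.png

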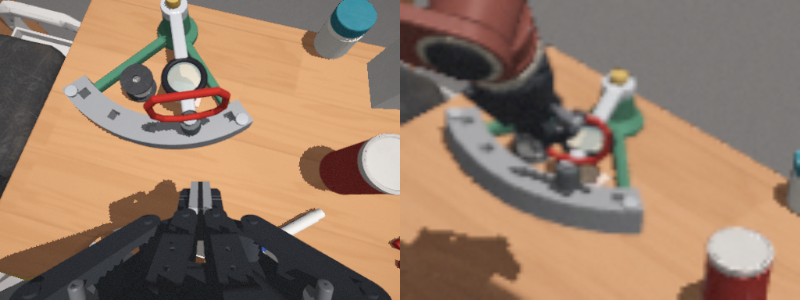

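The lens at (184,77) is now over the pale blank, which shows through the glass. The middle hole is empty, the pin is seated at swing about 0.315 with the ring top at 135 mm, the spool at (137,82) appears undisturbed, and the hand is clear.

```bash
python3 -c "
from station import ctrl
print(ctrl.finish_job())"
```

```text
the job is handed in; nothing more can be done
None
```

The job is handed in: the pin is home in the hole on the copper blank's side (swing about 0.31 rad), the lens is over the blank, and the hand is clear; the hand-in returned no verdict.

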